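# Sort the bench things into their trays

## Task

Clear up after the repair: lay the screwdriver lengthwise in the long aluminium tray, set the solder spool and the roll of black tape side by side in the round steel dish, and put the relay and the small white plug next to each other in the black plastic tray. Set everything down flat on the tray's floor, the same way up as it lies now, let go of it, and leave the solvent bottle and the swab jar standing where they are.

Things in the scene. Friction and masses are not known exactly. Their poses are not given: they have to be found in the camera images.
- screwdriver: Loose stubby screwdriver lying flat, 131 mm long, red and black handle. Origin on the bench at mid-length; its y axis runs along it: blade tip at y = -66 mm, handle from y = -20 to +65 mm, 28 mm wide in x and 26 mm high. It balances near y = +15 mm: grip the handle there, across x. z up.
- solder_spool: Loose round spool of solder wire standing on one flange, 62 mm diameter, 39 mm high. Origin at the centre of its underside, z up.
- black_tape: Loose roll of black tape lying flat, about 54 mm diameter (in x from -25 to +28 mm, in y from -26 to +26 mm), 19 mm high. Origin at the centre of its underside, z up.
- relay: Loose relay in a plain black rectangular case, 50 (x) x 36 (y) x 22 (z) mm. Origin at the centre of its underside, z up; grip it across y.
- usb_plug: Loose small white plug, 16 (x) x 35 (y) x 8 (z) mm: moulded white body from y = -4 to +18 mm, 16 mm wide and 8 mm high; metal end from y = -17 to -4 mm, 12 mm wide. Origin under its middle on the bench, z up; grip the white body across x at about y = +6 mm.
- tool_tray: Fixed long rectangular open aluminium tray with a dark liner, 96 (x) x 210 (y) x 20 (z) mm outside, walls 3 mm, inside floor 3 mm above the bench (inside 90 x 204 mm). Origin at the centre of its underside; y along its length. z up.
- round_dish: Fixed round open steel dish, 176 mm diameter at the rim, 22 mm high, wall about 3 mm; flat floor about 156 mm diameter, 3 mm above the bench. Origin at the centre of its underside, z up.
- parts_tray: Fixed rectangular black plastic tray with rounded corners and tiny white bits drawn on its floor (part of the tray), 116 (x) x 166 (y) x 22 (z) mm outside; sloping walls 10 to 14 mm thick, so inside about 92 x 140 mm. Floor 2 mm above the bench where x > -10 mm, 4 to 5 mm where x < -10 mm (the half away from its +x). Origin at the centre of its underside; y along its length. z up.
- solvent_bottle: Bystander: loose brown bottle with a blue cap, 48 mm diameter, 88 mm high, standing at the right of the trays. Origin at the centre of its underside. Leave it standing.
- swab_jar: Bystander: loose clear jar of cotton swabs, 51 mm diameter, 82 mm high, standing at the left of the trays. Origin at the centre of its underside. Leave it standing.
Mind the look-alikes: they are no part of the job. Leave any blue or yellow look-alike of the relay alone.

How it is judged:
At the end, for the whole second after the job is handed in: All at rest, upright, on the tray floor (origin at most 12 mm above the underside, 14 plug, 13 relay and driver). From tray middle: screwdriver 38 mm across, 60 along, 0.4 rad; spool 56 mm; tape 60 mm; relay 42 x 68 mm; plug 48 x 74 mm. Tilt under 0.2 rolls, 0.25 driver, 0.3 relay, 0.4 plug (z of screwdriver in the frame of tool_tray between -0.004 and 0.013 m and angle between screwdriver's own z axis and vertical below 0.25 rad and linear speed of each of screwdriver, solder_spool, black_tape, relay, usb_plug below 0.02 m/s and x of screwdriver in the frame of tool_tray between -0.038 and 0.038 m and y of screwdriver in the frame of tool_tray between -0.06 and 0.06 m and angle between the y axis of screwdriver and the y axis of tool_tray, either way round below 0.4 rad and z of solder_spool in the frame of round_dish between -0.004 and 0.012 m and angle between each of solder_spool, black_tape's own z axis and vertical below 0.2 rad and horizontal distance between solder_spool and round_dish below 0.056 m and z of black_tape in the frame of round_dish between -0.004 and 0.012 m and horizontal distance between black_tape and round_dish below 0.06 m and z of relay in the frame of parts_tray between -0.004 and 0.013 m and angle between relay's own z axis and vertical below 0.3 rad and x of relay in the frame of parts_tray between -0.042 and 0.042 m and y of relay in the frame of parts_tray between -0.068 and 0.068 m and z of usb_plug in the frame of parts_tray between -0.004 and 0.014 m and angle between usb_plug's own z axis and vertical below 0.4 rad and x of usb_plug in the frame of parts_tray between -0.048 and 0.048 m and y of usb_plug in the frame of parts_tray between -0.074 and 0.074 m); the robot touches nothing.
It fails at once if the solvent bottle is pushed more than 30 mm or tipped over (distance of solvent_bottle from where it was at the start of the episode above 0.03 m or angle between solvent_bottle's own z axis and vertical above 0.4 rad).
It fails at once if the swab jar is pushed more than 30 mm or tipped over (distance of swab_jar from where it was at the start of the episode above 0.03 m or angle between swab_jar's own z axis and vertical above 0.4 rad).
It also fails if it takes over 109 s, if anything falls off the work surface, if the arm or the gripper's body presses on something with over 40 N, if the wrist force passes 120 N, or if a joint passes its speed limit or range.

## Robot

A 6-joint arm with a two-finger parallel gripper is mounted at the origin on a cart in front of the work surface, level with it; the furniture and walls round the work are solid. World frame = base frame: x ahead of the robot, y to its left, z up, the work surface at z = 0. Lengths are in m, angles in rad, forces in N, time in s.
With the tool pointing down it reaches from about 0.2 to 0.875 m from the base axis. Payload 3.4 kg.
Tool frame: the origin (TCP) lies between the finger pads; the fingertips stand 25 mm ahead of it and the grasp point (between the pads) lies 6 mm ahead of it (r.nose_length is the z of the fingertips in the tool frame, in m); z points along the fingers, y is the line along which they close (so a half turn about z gives the same grasp; the last joint's range is limited). The gripper opens to 94 mm and grips with 3 to 60 N. Pads are 16 mm wide; open, the fingers measure 119 mm over their backs; the gripper's body (75 mm by 177 mm) begins 78 mm behind the grasp point.
Start: joints at [1.187, 0.276, 1.505, -0, 1.361, -0.121], TCP at [0.149, 0.555, 0.23] pointing down, gripper open.
Joint ranges: [-2.89, 2.89], [-0.75, 2.08], [0.22, 2.7], [-1.18, 4.32], [0.11, 2.71], [-2.7, 2.7]. Speed limits (rad/s): [2.57, 2.57, 3.14, 3.14, 3.14, 3.14].

## Interface

Orientations are given as a unit quaternion [w, x, y, z].
In Python, from plant import r, gripper_to, inverse_kinematics, vision, models, telemetry gives the robot as it stands. Calls block until the motion is done:
- r.move_to(position, orientation): joint-space move of the TCP to a pose.
- r.move_l(position, rot=None, vel=0.15, guard=None): straight line of the TCP; rot=None keeps the orientation; vel is the mean speed in m/s. With guard (N) it stops when the force on the tool has changed by that much, and returns True; else False.
- r.movej(angles): joint-space move.
- gripper_to(opening, f_grip=None): finger opening in m; f_grip is the grip in N (None keeps the last); returns when the fingers have stopped.
- r.hold(seconds).
- inverse_kinematics(position, orientation): joint angles nearest the present ones, or None.
- vision.snapshot(name): name is "scene" or "top" or "wrist"; returns the picture (480x640x3 uint8, red, green, blue); there is no depth.
- vision.get_calibration(name): a dict with "fx", "fy", "cx", "cy" (pixels), "D" ([k1, k2, p1, p2, k3] as OpenCV has them; the pictures are not rectified), "position" and "orientation" of the camera in the world. Camera axes: x right, y down, z forward; pixel columns grow to the right and rows downward; lengths in m; the calibration is good to about 2 mm. A picture is of the moment at which its call begins: read the wrist's pose just before it. get_calibration takes no time and is no camera call; for the wrist camera it gives the pose at the moment of the call.
A pose or a line that the arm cannot do raises r.PlanningError and nothing moves.
- r.sign_off(): hands the job in; it is judged then, once.
Trained networks look in the newest picture that a camera, given by its name, has taken for a name from the list of things; names that differ only in an ending like _2 or _b are one class to them, and where a whole thing is asked for, a point or a joint stands for the part that bears it (a point fixed in the world has none). Each returns a list of dicts, best first, with "score" (0 to 1); they miss things now and then, are a little off and sometimes report something else, mostly with a low value. They report only what shows in the picture. A call takes as long as a camera call. They do not tell look-alikes from the thing itself.
- models.boxes_of(thing, camera): "at" ([x, y, z] in m, in world coordinates, good to about 4 mm: the middle of the surface that is visible of it).
- models.regions_of(thing, camera): "pixels" (480x640 bool, what is visible of it).
- models.mark_of(thing, camera): "at" ([x, y, z] in m, in world coordinates, good to about 4 mm: a listed point, or the origin of a listed thing).
Readings, each from a call of its own:
- telemetry.current_t(): time.
- telemetry.current_joints(): joint angles.
- telemetry.current_dq(): joint speeds.
- telemetry.current_joint_efforts(): joint torques, N m.
- telemetry.current_ee_pos(): TCP position.
- telemetry.current_tool_rot(): TCP orientation.
- telemetry.current_wrist_force(): force on the tool from outside, world axes, zero at the start.
- telemetry.current_torque(): the same for the moment, N m.
- telemetry.current_opening(): finger opening in m.
- telemetry.current_finger_force(): force on a finger pad.
Only numpy, scipy, OpenCV 4.12 (cv2) and the standard library are available. Lean on these libraries where they do the work, as an engineer would, in place of code of your own. Each camera call takes 0.05 s, during which the arm holds its last target. There are 200 camera calls.

## Working session

There is one attempt and no reset: what is moved stays moved. The work goes in short steps, each a Python script; the robot and the scene stay as the last script left them, time stands still between calls to the robot, and variables do not carry over. Pictures are saved under pics/ and viewed, at most 14 in all, crops included, and the job is handed in when it is done.

```bash
ls; mkdir -p pics
python3 - <<'E'
from plant import r, vision, models, telemetry
import cv2
for c in ["top","scene"]:
    im=vision.snapshot(c); cv2.imwrite(f"pics/{c}0.png",im[:,:,::-1])
    cal=vision.get_calibration(c); print(c,cal)
    for t in "screwdriver solder_spool black_tape relay usb_plug tool_tray round_dish parts_tray solvent_bottle swab_jar".split():
        print(t,[([round(float(v),3) for v in d["at"]],round(d["score"],2)) for d in models.mark_of(t,c)][:4])
print(telemetry.current_t(), telemetry.current_tool_rot(), r.nose_length)
E
```

```text
pics
top {'fx': 507.4061433984977, 'fy': 507.4061433984977, 'cx': 323.5291933003884, 'cy': 249.3762415281955, 'D': array([0.026702, 0.      , 0.      , 0.      , 0.      ]), 'position': array([0.39586737, 0.08663632, 1.61368622]), 'orientation': array([ 0.03786874, -0.70363131,  0.70902437, -0.02744767])}
screwdriver [([0.435, -0.339, 0.001], 0.64)]
solder_spool [([0.445, -0.014, 0.001], 0.66)]
black_tape [([0.448, 0.169, 0.001], 0.56)]
relay [([0.433, 0.633, -0.003], 0.71), ([0.621, 0.544, -0.004], 0.66), ([0.433, 0.349, 0.002], 0.63)]
usb_plug []
tool_tray [([0.603, 0.004, -0.001], 0.82)]
round_dish [([0.596, -0.253, -0.002], 0.65), ([0.603, -0.445, 0.002], 0.59)]
parts_tray [([0.585, 0.243, 0.0], 0.82)]
solvent_bottle [([0.606, -0.445, 0.001], 0.86)]
swab_jar [([0.595, 0.445, 0.0], 0.74)]
scene {'fx': 543.5934712504444, 'fy': 543.5934712504444, 'cx': 309.99973084256385, 'cy': 233.60716470837056, 'D': array([-0.07523759,  0.        ,  0.        ,  0.        ,  0.        ]), 'position': array([-0.04833831,  0.98225847,  1.23510413]), 'orientation': array([ 0.0985043 , -0.27008019,  0.89485089, -0.3414608 ])}
screwdriver [([0.435, -0.336, 0.002], 0.72)]
solder_spool [([0.444, -0.013, -0.002], 0.92), ([0.586, 0.245, 0.001], 0.56)]
black_tape [([0.603, 0.005, -0.001], 0.65)]
relay [([0.62, 0.539, 0.004], 0.82), ([0.43, 0.348, -0.0], 0.64), ([0.426, 0.63, -0.001], 0.54)]
usb_plug [([0.427, -0.165, 0.001], 0.55)]
tool_tray [([0.603, 0.005, 0.001], 0.98)]
round_dish [([0.603, -0.253, -0.0], 0.93), ([0.604, -0.442, 0.001], 0.27)]
parts_tray [([0.586, 0.245, 0.003], 0.7), ([0.428, -0.167, 0.003], 0.65)]
solvent_bottle [([0.604, -0.44, 0.002], 0.92), ([0.427, -0.163, 0.0], 0.27)]
swab_jar [([0.599, 0.442, 0.002], 0.52)]
1.1 [2.95064590e-05 1.31023629e-01 9.91379244e-01 5.34529236e-05] 0.025
```

View pics/top0.png

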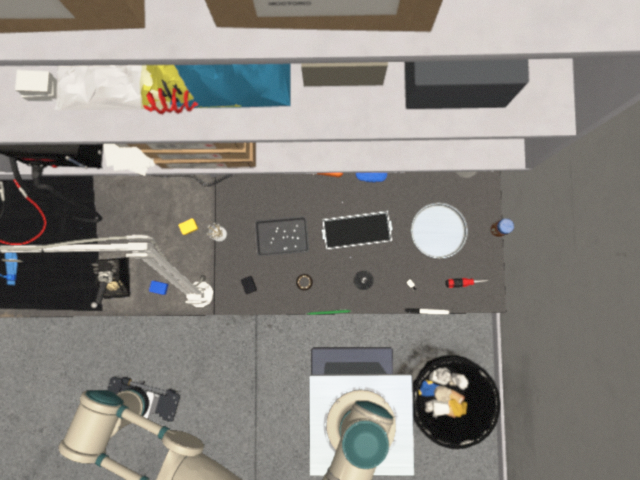

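View pics/scene0.png

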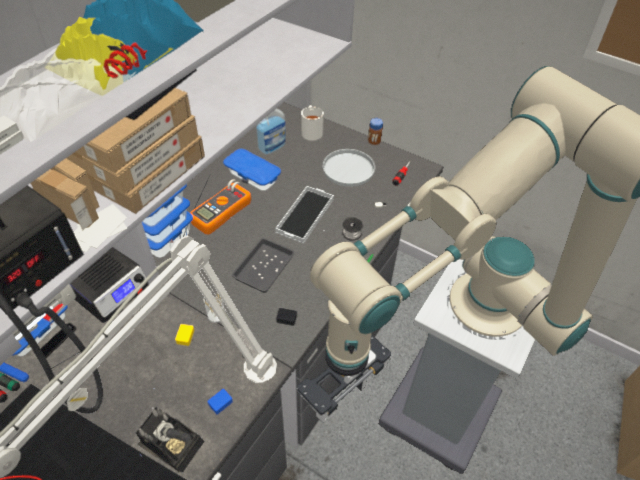

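The top view shows the relay (black) at (249,285), the tape at (304,282), the spool at (363,280), the plug at (411,284) and the screwdriver at (466,282). The trays are at (282,236), (357,230) and (439,230). The lamp base at (200,292) is near the relay, so I'll approach from the robot's side.

```bash
cat > h.py <<'E'
import numpy as np, cv2
from scipy.spatial.transform import Rotation as R
from plant import r, gripper_to, inverse_kinematics, vision, models, telemetry
def quat(psi):
    "tool down, closing line at world angle psi (mod pi), last joint nearest 0"
    best=None
    for p in (psi,psi+np.pi):
        a=(p+np.pi/2)/2; yield np.array([0,np.cos(a),np.sin(a),0])
def pose(x,y,z,psi):
    c=[(abs(j[5]),q) for q in quat(psi) if (j:=inverse_kinematics([x,y,z],q)) is not None]
    return np.array([x,y,z]), min(c,key=lambda t:t[0])[1]
def project(uv,cal,z):
    K=np.array([[cal['fx'],0,cal['cx']],[0,cal['fy'],cal['cy']],[0,0,1]])
    n=cv2.undistortPoints(np.float64(uv).reshape(-1,1,2),K,np.array(cal['D'])).reshape(-1,2)
    w,x,y,zz=cal['orientation']
    d=R.from_quat([x,y,zz,w]).apply(np.c_[n,np.ones(len(n))]); p=np.array(cal['position'])
    return (p+d*((z-p[2])/d[:,2])[:,None])[:,:2]
def look(cam,name):
    cal=vision.get_calibration(cam); im=vision.snapshot(cam)
    cv2.imwrite(f"pics/{name}.png",np.ascontiguousarray(im[:,:,::-1])); return cal,im
def rect(thing,cam,cal,z):
    "world min-area rectangles of the masks at height z: centre, (long,short), angle of long axis"
    out=[]
    for d in models.regions_of(thing,cam):
        v,u=np.nonzero(d['pixels'])
        if len(u)<10: continue
        P=project(np.c_[u,v],cal,z); (c,s,a)=cv2.minAreaRect((P*1000).astype(np.float32))
        if s[0]<s[1]: s=s[::-1]; a+=90
        out.append((round(d['score'],2),np.round(c,1),np.round(s,1),round((a+90)%180-90,1),np.round(P.mean(0)*1000,1),[int(u.min()),int(v.min()),int(u.max()),int(v.max())]))
    return out
E
python3 - <<'E'
from h import *
p,q=pose(.27,.33,.3,np.pi/2); r.move_l(p,q,vel=.3)
p,q=pose(.40,.30,.33,np.pi/2); r.move_l(p,q,vel=.25)
cal,im=look("wrist","w1"); print(cal)
for t,z in (("relay",.02),("black_tape",.017),("parts_tray",.02)): print(t,*rect(t,"wrist",cal,z),sep="\n")
print(telemetry.current_t(),telemetry.current_joints())
E
```

```text
{'fx': 432.85729861481303, 'fy': 432.85729861481303, 'cx': 313.88166287240614, 'cy': 235.8616523779576, 'D': array([-0.00324688,  0.        ,  0.        ,  0.        ,  0.        ]), 'position': array([0.31507362, 0.30148004, 0.48320315]), 'orientation': array([0.1018593 , 0.6995594 , 0.69999737, 0.10121762])}
relay
(0.95, array([431.1, 347.2]), array([54.8, 35.5]), 21.0, array([430.9, 347.4]), [335, 191, 377, 243])
(0.84, array([607.7, 550.6]), array([55.3, 26.7]), 38.2, array([607.5, 549.2]), [499, 342, 533, 375])
black_tape
(0.7, array([439.2, 174.4]), array([58.3, 53.3]), -47.5, array([439. , 174.3]), [175, 199, 226, 248])
parts_tray
(0.94, array([586.5, 243.5]), array([168.2, 121.3]), -85.6, array([586., 247.]), [197, 294, 338, 388])
(0.74, array([438.9, 175.7]), array([58. , 52.9]), -47.5, array([438.1, 174.8]), [174, 199, 225, 247])
3.0333 [ 5.06283379e-01  1.18083474e-01  1.46797936e+00  3.58091641e-04
  1.55609199e+00 -1.06630338e+00]
```

View pics/w1.png

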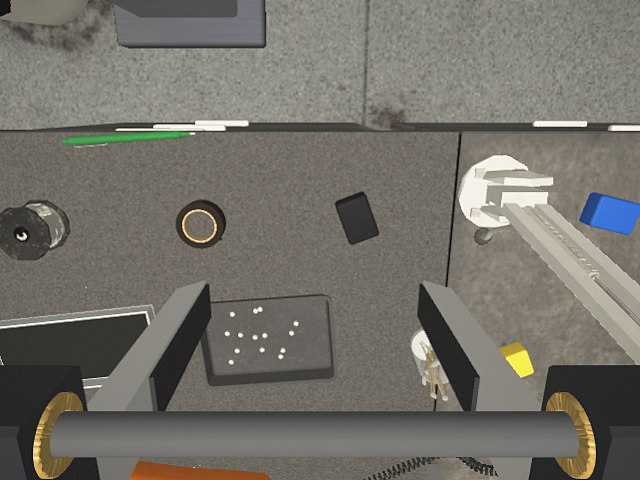

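The wrist view shows the relay at (356,217), the tape at (201,225), the spool at (35,228) and the parts tray at (268,340). The lamp base is at (495,190). I'll check the shelf clearance by triangulating its corner from the scene and top views.

Run:
```python
from h import *
a=vision.get_calibration("scene"); b=vision.get_calibration("top")
for s in ((351,40),(351,48)):
  for t in ((575,135),(525,170),(525,140),(575,60)):
    best=min((float(np.linalg.norm(project([s],a,z)-project([t],b,z))),round(z,2),project([t],b,z)[0].round(3)) for z in np.arange(0,1.2,.01))
    print(s,t,best)
```

```text
(351, 40) (575, 135) (0.02520916802738779, np.float64(0.27), array([ 0.822, -0.569]))
(351, 40) (525, 170) (0.0038168129798834315, np.float64(0.39), array([ 0.699, -0.387]))
(351, 40) (525, 140) (0.07045202838361739, np.float64(0.36), array([ 0.783, -0.402]))
(351, 40) (575, 60) (0.21625591812783035, np.float64(0.21), array([ 1.058, -0.608]))
(351, 48) (575, 135) (0.029353170181786993, np.float64(0.23), array([ 0.835, -0.588]))
(351, 48) (525, 170) (0.007727106932473883, np.float64(0.35), array([ 0.709, -0.402]))
(351, 48) (525, 140) (0.07535604597918023, np.float64(0.33), array([ 0.792, -0.413]))
(351, 48) (575, 60) (0.2275240365608558, np.float64(0.16), array([ 1.081, -0.632]))
```

Run:
```python
import cv2
im=cv2.imread("pics/scene0.png")[90:310,130:450]; cv2.imwrite("pics/sc.png",cv2.resize(im,None,fx=2.5,fy=2.5,interpolation=cv2.INTER_CUBIC))
```

```text
(no output)
```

View pics/sc.png

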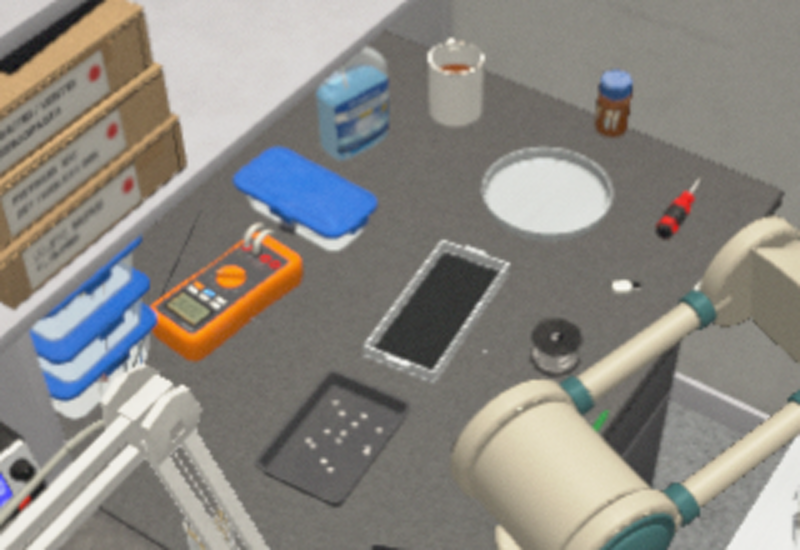

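The shelf's front edge is at x≈0.70 and z≈0.35–0.39, so I'll keep transits low near the trays. Starting with the relay.

```bash
cat >> h.py <<'E'
D=np.deg2rad
def pick(x,y,psi,z,op,f,hi=.13):
    gripper_to(op); p,q=pose(x,y,hi,D(psi)); r.move_l(p,q,vel=.3)
    r.move_l([x,y,z],vel=.12,guard=15); gripper_to(0,f_grip=f)
    print("grip",telemetry.current_opening(),telemetry.current_finger_force())
    r.move_l([x,y,hi],vel=.2); print("lifted",telemetry.current_opening())
def place(x,y,psi,z,op,hi=.13,guard=5):
    p,q=pose(x,y,hi,D(psi)); r.move_l(p,q,vel=.3)
    r.move_l([x,y,z+.03],vel=.2); h=r.move_l([x,y,z],vel=.04,guard=guard)
    print("down",h,np.round(telemetry.current_ee_pos(),4)); gripper_to(op)
    r.move_l([x,y,hi],vel=.2); print("t",telemetry.current_t())
E
python3 - <<'E'
from h import *
pick(.431,.347,111,.031,.064,15)
c=np.array([.586,.244]); ux=np.array([np.cos(D(4.4)),np.sin(D(4.4))]); uy=np.array([-ux[1],ux[0]])
p=c+.008*ux+.035*uy
place(*p,4.4,.032,.044)
E
```

```text
grip 0.03554733602107264 15.0001859664917
lifted 0.036357583503796205
down True [0.5907 0.2792 0.033 ]
t 10.9
```

Run:
```python
from h import *
p,q=pose(.40,-.2,.28,np.pi/2); r.move_l([.45,.2,.15],vel=.3); r.move_l(p,q,vel=.35)
cal,im=look("wrist","w2"); cv2.imwrite("pics/w2c.png",cv2.resize(np.ascontiguousarray(im[150:420,:,::-1]),(800,338)))
for t,z in (("usb_plug",.007),("screwdriver",.013),("round_dish",.022),("tool_tray",.02),("solder_spool",.039)): print(t,*rect(t,"wrist",cal,z),sep="\n")
print([(d['at'],d['score']) for d in models.mark_of("usb_plug","wrist")])
print(telemetry.current_t())
```

```text
usb_plug
(0.82, array([ 430. , -165.3]), array([35.3, 16. ]), 38.3, array([ 430.9, -164.6]), [265, 146, 295, 180])
screwdriver
(0.76, array([ 437.8, -334.4]), array([130.5,  30.3]), -85.5, array([ 436.8, -318.7]), [388, 141, 524, 175])
round_dish
tool_tray
(0.81, array([557.5, -15.6]), array([186.2,  27.6]), 90.0, array([561.6,   1.5]), [0, 0, 210, 35])
solder_spool
(0.84, array([446.4, -20.2]), array([73., 59.]), -85.6, array([447.7, -19.6]), [75, 115, 156, 183])
[([0.4298, -0.1661, -0.0029], 0.76)]
13.7417
```

View pics/w2.png

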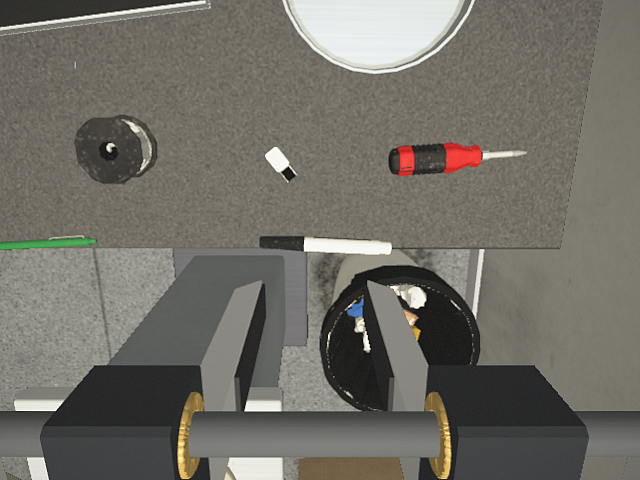

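The image is flipped here (up = +x, right = −y). The plug is at (281,164) with its white body at the +x+y end. The screwdriver is at (457,158) with its blade to −y. The spool's top disc is centred at about (112,150).

Run:
```python
from h import *
print("spool",project([(112,150)],vision.get_calibration("wrist"),.039))
pick(.4347,-.1616,128.3,.027,.032,8)
c=np.array([.586,.244]); ux=np.array([np.cos(D(4.4)),np.sin(D(4.4))]); uy=np.array([-ux[1],ux[0]])
p=c+.01*ux-.032*uy
place(*p,4.4,.0285,.030,guard=4)
p,q=pose(.47,.17,.3,np.pi/2); r.move_l(p,q,vel=.3)
cal,im=look("wrist","w3")
for t,z in (("usb_plug",.009),("relay",.024),("black_tape",.017),("tool_tray",.02)): print(t,*rect(t,"wrist",cal,z),sep="\n")
print(telemetry.current_t())
```

```text
spool [[ 0.44645565 -0.01731764]]
grip 0.014718257236363433 8.017755842665792
lifted 0.014716417910477895
down True [0.5978 0.2128 0.0288]
t 20.9167
usb_plug
(0.67, array([596.6, 197.6]), array([18.4, 18. ]), 1.2, array([597.2, 198.1]), [330, 295, 346, 310])
relay
(0.78, array([618.7, 516.5]), array([50.3, 25.8]), 12.1, array([616.7, 518.6]), [615, 304, 639, 345])
(0.69, array([585. , 274.2]), array([52.3, 45.1]), -85.1, array([585.3, 274. ]), [385, 280, 434, 318])
black_tape
(0.6, array([440.4, 172.7]), array([53.7, 52.3]), -0.0, array([441.4, 172.4]), [290, 136, 342, 190])
tool_tray
(0.84, array([600.3,   4.6]), array([216.8, 101.9]), -83.2, array([597.4,  -0.6]), [61, 257, 257, 359])
22.8083
```

View pics/w3.png

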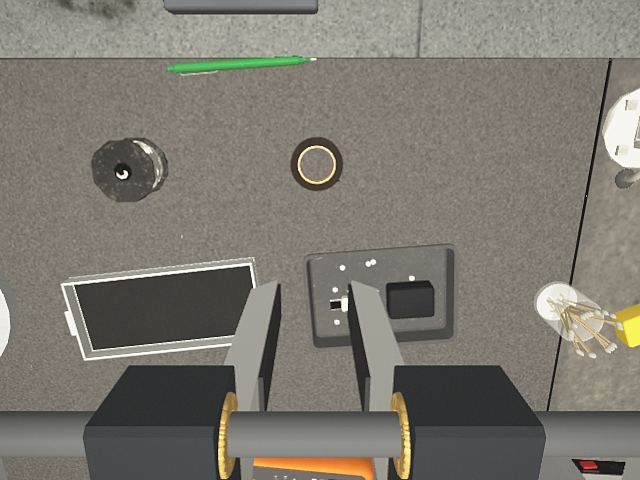

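The relay and plug lie flat in the parts tray, at (410,299) and (340,303). The tape is at (316,164). Next are the spool and tape into the dish.

Run:
```python
from h import *
r.move_l([.45,.1,.2],vel=.35)
pick(.446,-.016,0,.031,.086,15)
place(.600,-.291,0,.0335,.072)
pick(.441,.1725,0,.029,.08,12)
place(.600,-.214,0,.0315,.064)
cal,im=look("top","t2")
for t,z in (("solder_spool",.04),("black_tape",.02),("round_dish",.02)): print(t,*rect(t,"top",cal,z),sep="\n")
```

```text
grip 0.06156574566820279 15.003449348732829
lifted 0.06160089481527926
down True [ 0.5994 -0.2907  0.0342]
t 31.5417
grip 0.05245910900649021 12.000246844254434
lifted 0.0522203596794479
down True [ 0.5995 -0.2138  0.032 ]
t 39.6917
solder_spool
(0.52, array([ 587.9, -307.1]), array([31.1, 13. ]), -45.7, array([ 587.1, -305.5]), [453, 229, 460, 237])
black_tape
(0.41, array([ 605.6, -198.8]), array([53.2, 29.8]), -23.7, array([ 604.1, -198.2]), [416, 222, 428, 238])
round_dish
(0.79, array([ 586.8, -248.7]), array([171.8, 127.4]), 69.7, array([ 594. , -240.8]), [411, 209, 466, 257])
(0.55, array([ 607.7, -452.2]), array([76.3, 49.3]), -68.6, array([ 608. , -452.4]), [491, 219, 514, 236])
```

Run:
```python
from h import *
pick(.4363,-.3194,4.5,.029,.052,20)
place(.600,.020,6,.0315,.044)
p,q=pose(.45,-.1,.30,np.pi/2); r.move_l(p,q,vel=.3)
cal,im=look("wrist","w4")
for t,z in (("screwdriver",.016),("solder_spool",.042),("black_tape",.022),("round_dish",.022),("tool_tray",.02)): print(t,*rect(t,"wrist",cal,z),sep="\n")
print(telemetry.current_t())
```

```text
grip 0.027067128898451545 19.992053458699957
lifted 0.02738987335907563
down True [0.5993 0.0201 0.0323]
t 47.0083
screwdriver
(0.96, array([600.5,   5.7]), array([131. ,  28.3]), -84.6, array([599.2,  22. ]), [130, 15, 271, 53])
solder_spool
(0.9, array([ 593.7, -280.1]), array([74.2, 54.4]), -89.9, array([ 595.5, -280.1]), [479, 0, 566, 68])
(0.69, array([593.5, 170.7]), array([13.9, 12.5]), -80.5, array([593.5, 169.8]), [0, 27, 14, 44])
black_tape
(0.87, array([ 598.2, -211.1]), array([53.8, 53.6]), -23.9, array([ 599.2, -211.4]), [406, 0, 467, 63])
round_dish
(0.58, array([ 569. , -252.5]), array([176.2, 112.3]), -89.9, array([ 567.5, -245.5]), [386, 0, 580, 129])
(0.21, array([585. ,   4.8]), array([218.2,  80.1]), 90.0, array([589.8,   6.3]), [80, 0, 320, 94])
tool_tray
49.1333
```

View pics/w4.png

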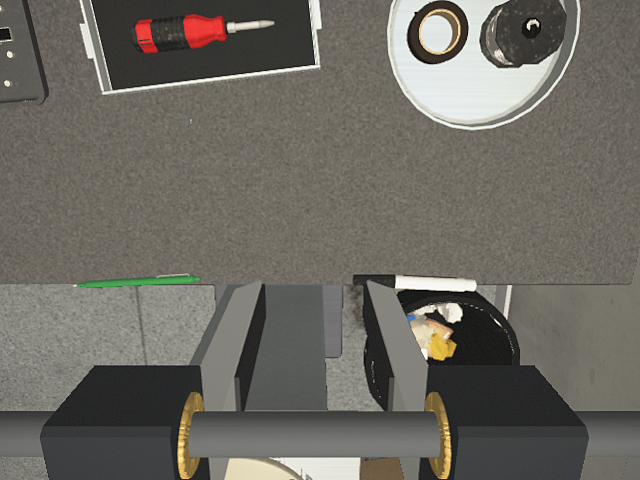

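Everything is lying flat. The screwdriver is in the long tray at (205,33), and the tape at (437,32) and spool at (525,33) are in the dish, all well within tolerance. Handing in.

```bash
python3 -c "
from plant import r
r.hold(.5); print(r.sign_off())"
```

```text
the job is handed in; nothing more can be done
None
```

The job is handed in at about 50 s of the 109 s allowed: wrist views show all five items flat in their trays and released, and the bottle and jar were never approached; the hand-in call returned no verdict.

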